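Load the rod steriliser

ROBOT

A 7-joint arm with a two-finger parallel gripper is mounted at the origin on the work surface. World frame = base frame: x ahead of the robot, y to its left, z up, the work surface at z = 0. Lengths are in m, angles in rad, forces in N, time in s.
With the tool pointing down it reaches from about 0.375 to 0.925 m from the base axis. Payload 3.1 kg.
Tool frame: the origin (TCP) lies between the finger pads; the fingertips stand 19 mm ahead of it and the grasp point (between the pads) is the TCP; z points along the fingers, y is the line along which they close (so a half turn about z gives the same grasp; the last joint's range is limited). The gripper opens to 85 mm and grips with 20 to 120 N. Pads are 22 mm wide; open, the fingers measure 114 mm over their backs; the gripper's body (76 mm by 85 mm) begins 54 mm behind the grasp point. The pads swing forward as they close: fully open they stand 13 mm farther back than shut.
Start: joints at [1.236, 0.383, 0.044, 1.598, -0.018, 1.161, -0.05], TCP at [0.153, -0.632, 0.25] pointing down, gripper open.
Joint ranges: [-2.61, 2.61], [-0.41, 2.15], [-1.48, 1.57], [0, 2.5], [-1.57, 4.71], [0.05, 1.97], [-2.85, 2.85]. Speed limits (rad/s): [2.79, 2.79, 3.14, 3.14, 3.14, 3.14, 3.14].

INTERFACE

Orientations are given as a unit quaternion [x, y, z, w].
In Python, from bench import move_ptp, movel, move_j, move_gripper, pause, inverse_kinematics, read_camera, camera_params, MotionError, sign_off, look_for, tip_of, read_time_s, read_qpos, read_joint_vel, read_effort, read_eef_pos, read_tcp_rot, read_ft_force, read_ft_torque, read_finger_gap, read_grasp_force gives the robot as it stands. Calls block until the motion is done:
- move_ptp(position, orientation): joint-space move of the TCP to a pose.
- movel(position, orientation=None, speed=0.15): straight line of the TCP; orientation=None keeps the orientation; speed is the mean speed in m/s.
- move_j(angles): joint-space move.
- move_gripper(opening, effort=None): finger opening in m; effort is the grip in N (None keeps the last); returns when the fingers have stopped.
- pause(seconds).
- inverse_kinematics(position, orientation): joint angles nearest the present ones, or None.
- read_camera(name): name is "side" or "top"; returns the picture (384x512x3 uint8, red, green, blue); there is no depth.
- camera_params(name): a dict with "K" (3x3 intrinsics, pixels), "camera_from_world" (4x4, takes a point from world to camera coordinates). Camera axes: x right, y down, z forward; pixel columns grow to the right and rows downward; lengths in m; the calibration is good to about 2 mm. A picture is of the moment at which its call begins. camera_params takes no time and is no camera call.
A pose or a line that the arm cannot do raises MotionError and nothing moves.
- sign_off(): hands the job in; it is judged then, once.
Trained networks look in the newest picture that a camera, given by its name, has taken for a name from the list of things; names that differ only in an ending like _2 or _b are one class to them, and where a whole thing is asked for, a point or a joint stands for the part that bears it (a point fixed in the world has none). Each returns a list of dicts, best first, with "confidence" (0 to 1); they miss things now and then, are a little off and sometimes report something else, mostly with a low value. They report only what shows in the picture. A call takes as long as a camera call. They do not tell look-alikes from the thing itself.
- look_for(camera, name): "at" ([column, row] in pixels, amid what is visible of it).
- tip_of(camera, name): "at" ([column, row] in pixels: a listed point, or the origin of a listed thing).
Readings, each from a call of its own:
- read_time_s(): time.
- read_qpos(): joint angles.
- read_joint_vel(): joint speeds.
- read_effort(): joint torques, N m.
- read_eef_pos(): TCP position.
- read_tcp_rot(): TCP orientation.
- read_ft_force(): force on the tool from outside, world axes, zero at the start.
- read_ft_torque(): the same for the moment, N m.
- read_finger_gap(): finger opening in m.
- read_grasp_force(): force on a finger pad.
Only numpy, scipy, OpenCV 4.12 (cv2) and the standard library are available. Lean on these libraries where they do the work, as an engineer would, in place of code of your own. Each camera call takes 0.05 s, during which the arm holds its last target. There are 200 camera calls.

TASK

Before loading anything, switch the steriliser off (lever right over to its front). Then slide every T-handled steel rod lying on the mat foot first into a port of its own, past the spring plunger and fully home until it meets the stop you can feel inside, and when all of them are in, switch the steriliser back on (lever right over to its back). Leave the rest of the bench as it is.

Things in the scene. Friction and masses are not known exactly. Their poses are not given: they have to be found in the camera images.
- steriliser: white dry-heat rod steriliser, 130 mm deep (x), 280 wide (y), 90 high, fixed. Origin: centre of underside, z up. Its front (local -x, robot side) has four ports, square bores 18 mm wide and high running in along local +x: mouth centres at local x = -65, z = 50, y = -105, -35, +35, +105 mm (ports 0 to 3). On top, 26 mm behind the front, a plunger knob over each port stands 22 mm high.
- switch (a joint): toggle switch lever on top of the steriliser, rad: 0 = leaning toward the steriliser's front (local -x) = OFF; 1.0 = leaning to its back (local +x) = ON. Upright at 0.5. Stays where it is left; takes about 1 N at the ball.
- switch_tip (a point): centre of the black ball (26 mm across) at the end of the switch lever, 60 mm from the pivot
- switch_pivot (a point): pivot of the switch lever, 22 mm above the steriliser's top; the lever swings in the steriliser's x-z plane, on a block 70 mm (x) by 50 mm (y), 25 mm high
- stop0: fixed stop inside port 0, out of sight. Origin: centre of its front face, where the foot of a rod comes to rest, 42 to 58 mm inside the mouth (differs by port and run). x points into the port. On the way, 26 mm inside, a round-nosed spring plunger from above leaves 13.5 mm of height; it rides up over the rod, presses on it with 2 to 3.5 N and resists pushing with up to about 8 N.
- stop1: fixed stop inside port 1, out of sight. Origin: centre of its front face, where the foot of a rod comes to rest, 42 to 58 mm inside the mouth (differs by port and run). x points into the port. On the way, 26 mm inside, a round-nosed spring plunger from above leaves 13.5 mm of height; it rides up over the rod, presses on it with 2 to 3.5 N and resists pushing with up to about 8 N.
- stop2: fixed stop inside port 2, out of sight. Origin: centre of its front face, where the foot of a rod comes to rest, 42 to 58 mm inside the mouth (differs by port and run). x points into the port. On the way, 26 mm inside, a round-nosed spring plunger from above leaves 13.5 mm of height; it rides up over the rod, presses on it with 2 to 3.5 N and resists pushing with up to about 8 N.
- stop3: fixed stop inside port 3, out of sight. Origin: centre of its front face, where the foot of a rod comes to rest, 42 to 58 mm inside the mouth (differs by port and run). x points into the port. On the way, 26 mm inside, a round-nosed spring plunger from above leaves 13.5 mm of height; it rides up over the rod, presses on it with 2 to 3.5 N and resists pushing with up to about 8 N.
- rod_a: plain steel rod with T handle, 158 mm long, 0.08 to 0.17 kg; stem 16 mm thick, its last 12 mm tapering to a blunt foot 6 mm thick. Origin: on the stem axis, 80 mm behind the foot; x points to the foot. Cross bar of the T: 16 mm thick, 40 mm long along y, at x = -70 mm. Balances at x = -15 mm. 3 or 4 rods, all alike, are present, flat on the mat, axis 11 mm above the bench, feet roughly away from the robot.
- rod_a_foot (a point): centre of the blunt foot of rod_a
- rod_b: plain steel rod with T handle, 158 mm long, 0.08 to 0.17 kg; stem 16 mm thick, its last 12 mm tapering to a blunt foot 6 mm thick. Origin: on the stem axis, 80 mm behind the foot; x points to the foot. Cross bar of the T: 16 mm thick, 40 mm long along y, at x = -70 mm. Balances at x = -15 mm. 3 or 4 rods, all alike, are present, flat on the mat, axis 11 mm above the bench, feet roughly away from the robot.
- rod_b_foot (a point): centre of the blunt foot of rod_b
- rod_c: plain steel rod with T handle, 158 mm long, 0.08 to 0.17 kg; stem 16 mm thick, its last 12 mm tapering to a blunt foot 6 mm thick. Origin: on the stem axis, 80 mm behind the foot; x points to the foot. Cross bar of the T: 16 mm thick, 40 mm long along y, at x = -70 mm. Balances at x = -15 mm. 3 or 4 rods, all alike, are present, flat on the mat, axis 11 mm above the bench, feet roughly away from the robot.
- rod_c_foot (a point): centre of the blunt foot of rod_c
- rod_d: plain steel rod with T handle, 158 mm long, 0.08 to 0.17 kg; stem 16 mm thick, its last 12 mm tapering to a blunt foot 6 mm thick. Origin: on the stem axis, 80 mm behind the foot; x points to the foot. Cross bar of the T: 16 mm thick, 40 mm long along y, at x = -70 mm. Balances at x = -15 mm. 3 or 4 rods, all alike, are present, flat on the mat, axis 11 mm above the bench, feet roughly away from the robot.
- rod_d_foot (a point): centre of the blunt foot of rod_d
- mat: grey drain mat, 300 x 380 x 3 mm, fixed; the rods lie on it. Origin: centre of its underside
- dish_a: closed petri dish, 94 mm across, 16 mm high; not part of the job, to be left where it is. Origin: centre of its underside
- dish_b: closed petri dish, 94 mm across, 16 mm high; not part of the job, to be left where it is. Origin: centre of its underside
- lamp: glass spirit lamp (out), 100 mm across, 100 mm high; not part of the job, to be left where it is. Origin: centre of its underside
- snuffer: white ceramic lamp cap, 34 mm across, 48 mm high; not part of the job, to be left where it is. Origin: centre of its underside
- pen: black marker pen, 135 mm long; not part of the job, to be left where it is. Origin: centre of its underside
- tub: white screw-top tub, 110 mm across, 140 mm high; not part of the job, to be left where it is. Origin: centre of its underside
There are look-alikes about, which are no part of the job. Leave any blue look-alike of the rod_d alone.

How it is judged:
By the outcome, as a careful person would: the job done as asked, in the order asked, and still so for the second after the job is handed in, with the robot touching nothing.
Of rod_a, rod_b, rod_c, rod_d only 3 to 4 are there at a start; the rules pass over those that are not, and their reading is None.
At some moment in a run one of rod_a, rod_b, rod_c, rod_d may be knocked a few centimetres aside while the robot is not near it.
Once in a run the grip may slacken for a moment while it holds something.
It also fails if it takes over 210 s, if anything falls off the work surface, if the arm or the gripper's body presses on something with over 40 N, if the wrist force passes 120 N, or if a joint passes its speed limit or range.

## Working session

There is one attempt and no reset: what is moved stays moved. The work goes in short steps, each a Python script; the robot and the scene stay as the last script left them, time stands still between calls to the robot, and variables do not carry over. Pictures are saved under pics/ and viewed, at most 14 in all, crops included, and the job is handed in when it is done.

```bash
mkdir -p pics; ls; python3 - <<'E'
from bench import *
import cv2,numpy as np
for c in("top","side"):
    im=read_camera(c);cv2.imwrite(f"pics/{c}0.png",cv2.cvtColor(im,cv2.COLOR_RGB2BGR))
    p=camera_params(c);print(c,np.round(p["K"],1).tolist(),np.round(p["camera_from_world"],4).tolist())
    for n in("rod_a","rod_a_foot","steriliser","switch_tip","switch_pivot","stop0","mat"):
        print(n,[(np.round(d["at"]).astype(int).tolist(),round(d["confidence"],2)) for d in tip_of(c,n)])
print(read_time_s(),read_ft_force(),read_tcp_rot())
E
```

```text
pics
top [[378.9, 0.0, 254.5], [0.0, 378.9, 196.5], [0.0, 0.0, 1.0]] [[-0.0101, -0.9998, -0.0166, 0.0183], [-0.9972, 0.0113, -0.0744, 0.5089], [0.0745, 0.0158, -0.9971, 1.1692], [0.0, 0.0, 0.0, 1.0]]
rod_a [([220, 181], 0.79), ([200, 194], 0.69), ([108, 276], 0.68), ([140, 198], 0.61), ([171, 172], 0.6)]
rod_a_foot [([224, 155], 0.79)]
steriliser [([312, 171], 0.8)]
switch_tip [([321, 147], 0.47)]
switch_pivot [([315, 158], 0.59), ([171, 149], 0.21)]
stop0 [([141, 198], 0.16)]
mat [([180, 187], 0.87)]
side [[468.8, 0.0, 245.0], [0.0, 468.8, 194.4], [0.0, 0.0, 1.0]] [[-0.9762, -0.2169, -0.0055, 0.5176], [-0.1421, 0.6583, -0.7392, 0.1703], [0.1639, -0.7208, -0.6735, 1.4411], [0.0, 0.0, 0.0, 1.0]]
rod_a [([310, 378], 0.88), ([225, 250], 0.86), ([204, 290], 0.66), ([232, 270], 0.61), ([223, 319], 0.56)]
rod_a_foot [([199, 240], 0.71)]
steriliser [([244, 191], 0.7)]
switch_tip [([227, 148], 0.48)]
switch_pivot [([233, 163], 0.96)]
stop0 [([234, 270], 0.56)]
mat [([221, 284], 0.62)]
0.8 [-0.24317955 -0.48653441  0.13159482] [9.93000292e-01 1.18111882e-01 8.49070657e-06 4.87326067e-05]
```

```bash
python3 - <<'E'
import cv2
a=cv2.imread("pics/top0.png");cv2.imwrite("pics/top0c.png",cv2.resize(a[90:300,70:360],None,fx=2.75,fy=2.75,interpolation=2))
a=cv2.imread("pics/side0.png");cv2.imwrite("pics/side0b.png",cv2.resize(a,(800,600),interpolation=2))
E
```

```text
(no output)
```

View pics/top0.png

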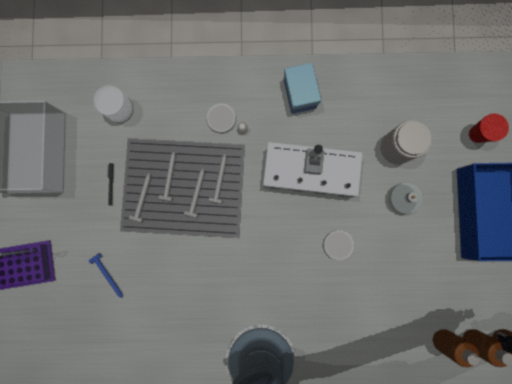

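View pics/top0c.png

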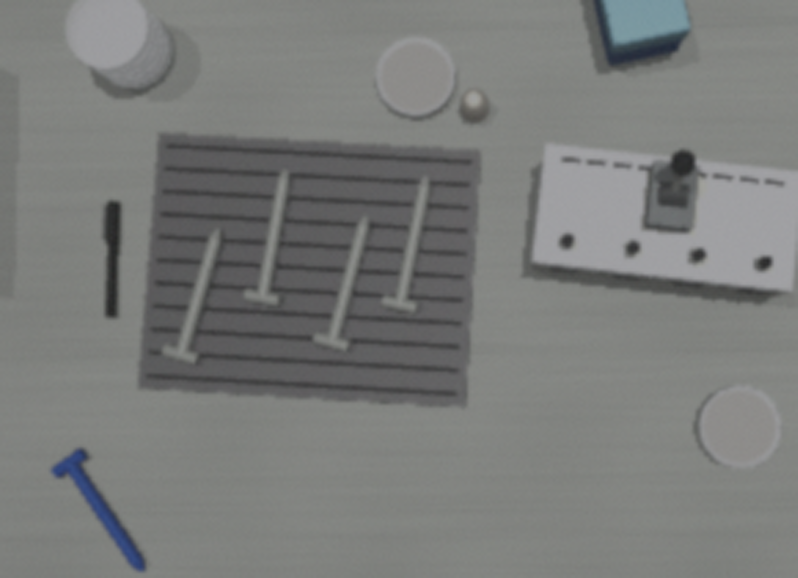

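View pics/side0b.png

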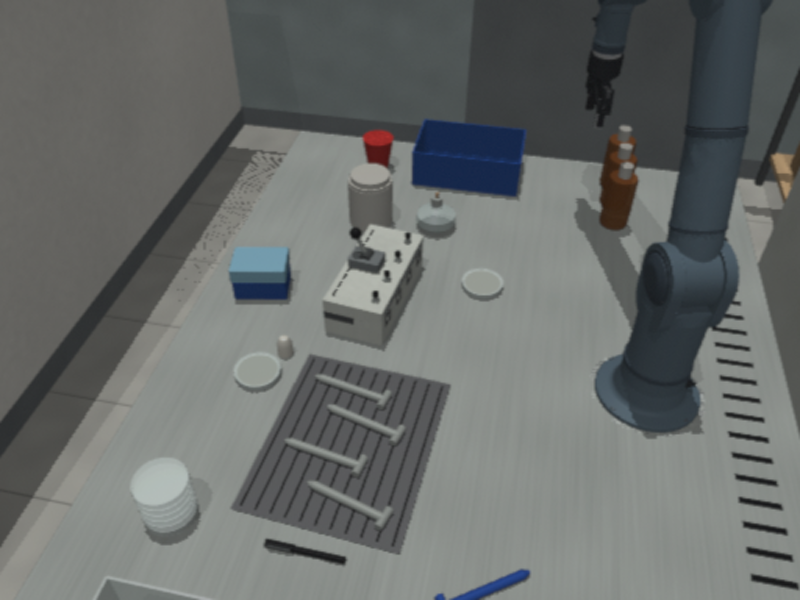

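Four grey rods lie on the mat, origins at top px (140,198), (171,172), (200,194), (220,181). The blue look-alike is at (108,276) and the pen at (111,184); both are excluded. The steriliser is at (312,171). Its switch ball at (318,149) leans to the back, so it is ON. The close crop confirms that all four candidates are plain steel T-rods.

```bash
cat > h.py <<'E'
from bench import *
import cv2,numpy as np
from scipy.optimize import least_squares
CP={c:camera_params(c) for c in("top","side")}
def proj(c,P):
    P=np.atleast_2d(P);T=CP[c]["camera_from_world"];q=(CP[c]["K"]@(T[:3,:3]@P.T+T[:3,3:4])).T
    return q[:,:2]/q[:,2:]
def back(c,px,z):
    T=np.array(CP[c]["camera_from_world"]);R=T[:3,:3];o=-R.T@T[:3,3]
    d=R.T@np.linalg.inv(CP[c]["K"])@np.array([px[0],px[1],1.]);return (o+d*(z-o[2])/d[2])
# rectified picture of plane z; 1 mm per px; pixel (u,v) = world x0+v*.001, y0+u*.001
def rect(c,im,z,x0,x1,y0,y1):
    s=np.float32([[0,0],[1000*(y1-y0),0],[1000*(y1-y0),1000*(x1-x0)],[0,1000*(x1-x0)]])
    w=np.array([[x0,y0,z],[x0,y1,z],[x1,y1,z],[x1,y0,z]])
    H=cv2.getPerspectiveTransform(s,np.float32(proj(c,w)))
    return cv2.warpPerspective(im,H,(int(s[2][0]),int(s[2][1])),flags=cv2.INTER_CUBIC|cv2.WARP_INVERSE_MAP)
def rods(c,im,box,z=0.011,th=None):
    x0,x1,y0,y1=box;r=rect(c,im,z,*box);g=cv2.cvtColor(r,cv2.COLOR_RGB2GRAY)
    m=(g>(th or cv2.threshold(g,0,255,cv2.THRESH_OTSU)[0])).astype(np.uint8)
    n,l,st,_=cv2.connectedComponentsWithStats(m);out=[]
    for i in range(1,n):
        if not 1500<st[i,4]<4500:continue
        v,u=np.nonzero(l==i);P=np.c_[x0+v*.001,y0+u*.001];ce=P.mean(0)
        w,V=np.linalg.eigh(np.cov((P-ce).T));a=V[:,1]*np.sign(V[0,1]);t=(P-ce)@a
        if t.max()-t.min()<.12:continue
        out.append(dict(o=ce+.010*a,yaw=np.arctan2(a[1],a[0]),L=t.max()-t.min(),A=st[i,4]))
    return sorted(out,key=lambda d:d["o"][1])
def q(psi):return [np.cos(psi/2),np.sin(psi/2),0,0]
E
python3 - <<'E'
from h import *
T={c:cv2.cvtColor(cv2.imread(f"pics/{c}0.png"),cv2.COLOR_BGR2RGB) for c in("top","side")}
m=back("top",[182,187],.003);print("mat",m)
box=(m[0]-.14,m[0]+.14,m[1]-.175,m[1]+.175);print(np.round(box,3))
for c in T:
    for d in rods(c,T[c],box):print(c,np.round(d["o"],4),round(d["yaw"],4),round(d["L"],3),d["A"])
# sterliser: knobs
for c,p in(("top",(321,147)),("top",(318,149)),("side",(227,148))):print(c,back(c,p,.15))
for k in((276,178),(300,180),(324,183),(348,186)):print("knob",back("top",k,.112))
b=(.35,.75,-.35,.15)
for c in T:
    r=rect(c,T[c],.09,*b);cv2.imwrite(f"pics/st_{c}.png",cv2.cvtColor(r,cv2.COLOR_RGB2BGR))
E
```

```text
mat [0.54342907 0.24455747 0.003     ]
[0.403 0.683 0.07  0.42 ]
top [0.5702 0.124 ] -0.2088 0.157 2151
top [0.5255 0.1989] -0.266 0.155 2113
top [0.5795 0.2858] -0.1777 0.156 2072
top [0.5122 0.3725] -0.2832 0.155 2085
side [0.5684 0.1217] -0.1947 0.155 2515
side [0.5249 0.1964] -0.2503 0.156 2506
side [0.5783 0.2834] -0.1598 0.155 2449
side [0.5115 0.3699] -0.2656 0.156 2437
top [ 0.6366561 -0.1773858  0.15     ]
top [ 0.63108374 -0.16885338  0.15      ]
side [ 0.63390586 -0.1910816   0.15      ]
knob [ 0.55525255 -0.05141146  0.112     ]
knob [ 0.5485807  -0.12072669  0.112     ]
knob [ 0.53902309 -0.1897719   0.112     ]
knob [ 0.52949689 -0.25859011  0.112     ]
```

```bash
python3 - <<'E'
import cv2,numpy as np
a=[cv2.imread(f"pics/st_{c}.png")[100:400] for c in("top","side")]
cv2.imwrite("pics/st.png",np.vstack(a))
E
```

```text
(no output)
```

View pics/st.png

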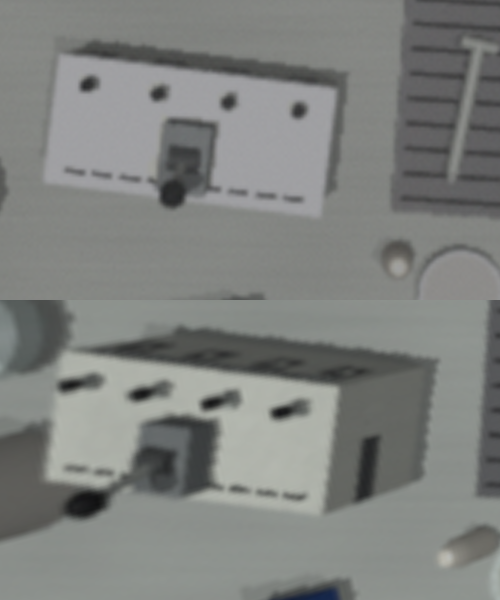

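```bash
python3 - <<'E'
from h import *
T={c:cv2.cvtColor(cv2.imread(f"pics/{c}0.png"),cv2.COLOR_BGR2RGB) for c in("top","side")}
b=(.35,.75,-.35,.15);seed={"top":(120,230),"side":(120,230)};S=[]
for c in T:
    g=cv2.cvtColor(rect(c,T[c],.09,*b),cv2.COLOR_RGB2GRAY)
    for th in (140,150,160):
        m=(g>th).astype(np.uint8);n,l,st,_=cv2.connectedComponentsWithStats(m)
        k=l[seed[c][1],seed[c][0]]
        v,u=np.nonzero(l==k);(cu,cv),(w,h),a=cv2.minAreaRect(np.float32(np.c_[u,v]))
        print(c,th,g[230,120],"centre",round(b[0]+cv*.001,4),round(b[2]+cu*.001,4),round(w),round(h),round(a,2))
ball=[]
C=np.array([.585,-.16]);
def res(p):
    # ball from both views: pixel centres read off the rectified pictures (z=.09 plane)
    return np.r_[proj("top",p)[0]-proj("top",[.643,-.178,.09])[0],proj("side",p)[0]-proj("side",[.653,-.265,.09])[0]]
r=least_squares(res,[.63,-.17,.16]);print("ball",r.x,r.fun)
E
```

```text
top 140 160 centre 0.5866 -0.1608 282 131 7.26
top 150 160 centre 0.5858 -0.1606 278 128 7.33
top 160 160 centre 0.5495 -0.1005 399 499 90.0
side 140 171 centre 0.5495 -0.1005 399 499 90.0
side 150 171 centre 0.5839 -0.1605 282 132 7.41
side 160 171 centre 0.5834 -0.1594 278 128 7.33
ball [ 0.62692266 -0.16628845  0.16647616] [ 0.04314434  0.28513644 -0.34096673 -0.06137399]
```

```bash
cat >> h.py <<'E'
SC=np.array([.585,-.1603]);SY=-.128
EX=np.array([np.cos(SY),np.sin(SY)]);EY=np.array([-np.sin(SY),np.cos(SY)])
def S(x,y,z):return np.r_[SC+x*EX+y*EY,z]
def F():return np.array(read_ft_force())
def Fl(f0=0):
    f=F()-f0;return np.r_[f[:2]@EX,f[:2]@EY,f[2]]
def snap(c,name,crop=None,s=1):
    im=read_camera(c);a=cv2.cvtColor(im,cv2.COLOR_RGB2BGR)
    if crop:a=a[crop[1]:crop[3],crop[0]:crop[2]]
    cv2.imwrite(f"pics/{name}.png",cv2.resize(a,None,fx=s,fy=s,interpolation=cv2.INTER_CUBIC));return im
def throw(d,end):  # push the lever ball along local x, d=-1 to OFF, +1 to ON
    move_gripper(0.0);xs=.0136-d*.095
    move_ptp(S(xs,0,.32),q(SY));movel(S(xs,0,.167),speed=.12);pause(.2);f0=F()
    x=xs
    movel(S(.0136-d*.068,0,.167),speed=.06);x=.0136-d*.068;pk=0
    while d*(end-x)>0:
        x+=d*.003;movel(S(x,0,.167),speed=.03);f=Fl(f0)[0]*d
        if f<pk-.5:print("x",round(x,4),"f",round(f,2))
        pk=f
        if f<-5:break
    print("stop x",round(x,4),Fl(f0),read_time_s())
    movel(S(x-d*.03,0,.167),speed=.1);movel(S(x-d*.03,0,.30),speed=.2)
E
python3 - <<'E'
from h import *
throw(-1,.004)
snap("side","sw_side",(160,110,320,230),4)
for c in("top","side"):
    read_camera(c);print([(d["at"],d["confidence"]) for d in tip_of(c,"switch_tip")])
    print("exp off",proj(c,S(.0136-.0288,0,.1647)),"on",proj(c,S(.0136+.0288,0,.1647)))
E
```

```text
x 0.0696 f 0.6
x 0.0636 f 0.12
x 0.0606 f -1.24
x 0.0516 f -0.01
x 0.0456 f 0.31
x 0.0186 f 0.58
x 0.0126 f -0.7
x 0.0096 f -7.8
stop x 0.0096 [ 7.80018974 -0.75476756 -4.26721668] 12.3167
[([316.6, 167.9], 0.41)]
exp off [[315.48942726 169.89189066]] on [[317.6944206  149.39407072]]
[([243.3, 155.6], 0.44), ([305.5, 183.4], 0.27), ([195.0, 358.9], 0.2)]
exp off [[243.33810659 152.69939202]] on [[226.99503735 149.1805663 ]]
```

View pics/sw_side.png

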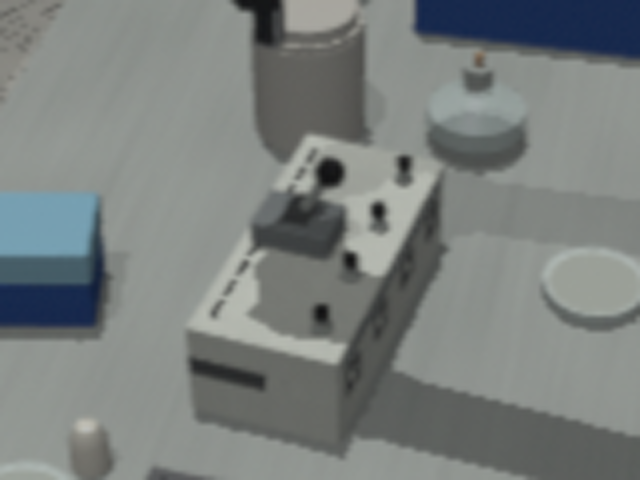

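```bash
cat >> h.py <<'E'
GX=-.022;ZG=.0235;BOX=(.40,.69,.065,.425)
def find():
    r={c:rods(c,read_camera(c),BOX) for c in CP};out=[]
    for d in r["top"]:
        for e in r["side"]:
            if np.hypot(*(d["o"]-e["o"]))<.008 and abs(d["yaw"]-e["yaw"])<.06:
                out.append(np.r_[(d["o"]+e["o"])/2,(d["yaw"]+e["yaw"])/2])
    print("rods",len(r["top"]),len(r["side"]),np.round(out,3).tolist());return out
def pick(r):
    a=np.array([np.cos(r[2]),np.sin(r[2])]);g=r[:2]+GX*a
    move_ptp(np.r_[g,.13],q(r[2]));move_gripper(.045);movel(np.r_[g,ZG],speed=.1);move_gripper(0.,80)
    print("gap",round(read_finger_gap(),4),"grip",np.round(read_grasp_force(),1),"tcp",np.round(read_eef_pos(),4))
    movel(np.r_[g,.17],speed=.15);print("lift gap",round(read_finger_gap(),4),round(read_time_s(),1))
def stage(p,gap=.02):
    xg=-.065-gap-.080+GX
    y=[-.105,-.035,.035,.105][p]
    move_ptp(S(xg,y,.17),q(SY));movel(S(xg,y,.050+ZG-.011),speed=.1)
E
python3 - <<'E'
from h import *
R=find();r=R[0]
pick(r);stage(0)
print(np.round(read_eef_pos(),4),read_finger_gap(),read_time_s())
p0=S(-.085,-.105,.05);print("foot exp",proj("side",p0),proj("top",p0),"bar exp",proj("side",S(-.235,-.105,.05)))
snap("side","st1",(200,110,360,230),4);snap("top","st1t",(250,130,390,250),4)
for c in("side","top"):print([(d["at"],round(d["confidence"],2)) for d in tip_of(c,"rod_a_foot")])
E
```

```text
rods 4 5 [[0.57, 0.123, -0.202], [0.525, 0.198, -0.258], [0.579, 0.285, -0.169], [0.512, 0.371, -0.274]]
gap 0.0129 grip 78.3 tcp [0.5486 0.1274 0.0245]
lift gap 0.0137 18.5
[ 0.3868 -0.2409  0.0631] 0.012749832845469385 21.1917
foot exp [[272.08270085 165.49734391]] [[342.06655381 201.91795959]] bar exp [[313.24236152 174.51409231]]
[([272.9, 165.7], 0.48), ([163.9, 240.6], 0.21)]
[([341.6, 204.1], 0.51), ([206.0, 164.8], 0.43), ([244.9, 130.5], 0.32)]
```

View pics/st1.png

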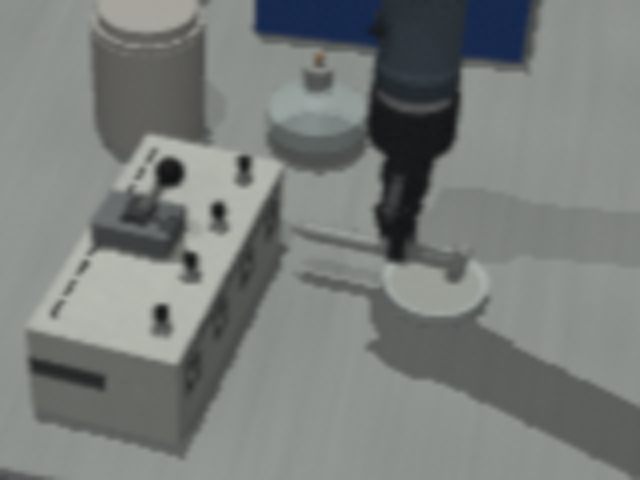

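Rod held level; foot at crop (292,227), i.e. px (273,167), where predicted (272,165.5), in front of port 0. Insert with force watching.

```bash
cat >> h.py <<'E'
def insert(p,gap=.02,y=None,z=None,maxd=.066):
    y=[-.105,-.035,.035,.105][p] if y is None else y;z=.050+ZG-.011 if z is None else z
    pause(.2);f0=F();d=-gap;log=[];home=False
    while d<maxd:
        d+=.002 if d>-.004 else .006
        movel(S(-.145+d+GX,y,z),speed=.04);f=Fl(f0)
        e=np.array(read_eef_pos());dd=(e[:2]-SC)@EX+.145-GX
        log.append((round(d*1e3),round(dd*1e3,1),*np.round(f,1),round(read_finger_gap()*1e3,1),round(read_grasp_force())))
        if d>.004:  # lateral compliance
            y+=np.clip(f[1]*.00015,-.0008,.0008) if abs(f[1])>1.5 else 0
            z+=np.clip(f[2]*.0001,-.0005,.0005) if abs(f[2])>4 else 0
        if f[0]<(-14 if d>.036 else -25):home=d>.036;break
    for l in log[::1]:print(*l)
    print("home" if home else "NOT HOME","y,z",round(y,4),round(z,4),"t",round(read_time_s(),1));return home,d,y,z
E
python3 - <<'E'
from h import *
insert(0)
E
```

```text
-14 -13.3 -0.7 -0.5 -0.7 12.8 80
-8 -7.5 -0.6 -0.8 -0.4 12.7 80
-2 -1.5 -0.2 0.2 -0.9 12.3 80
0 0.1 -0.4 -0.6 -0.7 12.4 80
2 2.2 -0.8 -0.7 0.1 12.5 80
4 4.2 -0.6 1.4 0.0 12.4 80
6 6.2 -0.2 0.7 -0.8 12.6 80
8 8.2 -1.5 -1.5 -1.2 12.5 80
10 10.2 -0.2 -0.7 -0.7 12.6 80
12 12.2 0.0 -0.2 -0.3 12.8 80
14 14.3 -1.2 -1.1 -0.8 12.7 80
16 16.3 -0.6 -1.4 -0.6 12.7 80
18 18.2 -0.6 -0.3 -0.9 12.4 80
20 20.2 -0.6 0.2 0.8 12.4 80
22 22.3 -1.0 -1.3 -0.5 12.9 80
24 24.3 -0.9 0.6 -0.4 12.8 80
26 26.3 -0.6 -0.1 0.2 12.8 80
28 28.3 -0.6 0.2 0.5 12.5 80
30 30.3 -0.3 -1.5 -0.8 12.5 80
32 32.3 -0.7 -0.1 -1.3 12.8 80
34 34.0 -1.6 -0.4 -0.3 12.8 80
36 35.1 -2.9 -0.5 1.0 12.5 80
38 36.7 -5.2 -0.7 1.7 12.7 80
40 37.5 -7.0 -0.0 2.6 12.7 80
42 38.3 -9.3 -0.9 3.1 12.6 80
44 40.8 -8.8 -0.7 4.0 12.4 81
46 44.1 -7.4 -1.3 2.8 12.8 80
48 46.3 -6.8 -0.9 2.9 12.9 80
50 48.4 -6.3 -0.5 2.9 12.3 80
52 50.4 -7.0 -0.3 2.5 12.7 80
54 52.3 -6.8 -0.7 2.3 12.5 80
56 54.2 -6.8 -0.9 3.3 12.5 80
58 56.1 -7.4 -1.0 2.7 12.7 80
60 57.9 -7.5 -0.6 4.4 12.8 81
62 58.1 -9.8 -0.5 4.2 13.0 81
64 58.1 -11.9 0.2 6.2 12.5 81
66 58.3 -14.4 -0.5 7.7 12.7 81
home y,z -0.1055 0.0644 t 31.0
```

```bash
cat >> h.py <<'E'
def release():
    move_gripper(.040);e=np.array(read_eef_pos());movel(np.r_[e[:2],.19],speed=.15)
def check(p,gap=.02):
    for c in CP:
        read_camera(c);e=proj(c,S(-.065-gap,[-.105,-.035,.035,.105][p],.05))[0]
        a=[np.array(d["at"])-e for d in tip_of(c,"rod_a_foot")];a=[v for v in a if np.hypot(*v)<25]
        print(c,"foot px off",np.round(a,1).tolist())
def go(p,i=0):
    R=find();pick(R[i])
    if read_finger_gap()<.009:print("no rod");return
    stage(p);check(p);print("gap",round(read_finger_gap(),4))
E
python3 - <<'E'
from h import *
release();snap("side","in0",(200,110,360,230),4)
go(1)
E
```

```text
rods 3 4 []Traceback (most recent call last):
  File "<stdin>", line 3, in <module>
  File "h.py", line 90, in go
    R=find();pick(R[i])
                  ~^^^
IndexError: list index out of range
```

View pics/in0.png

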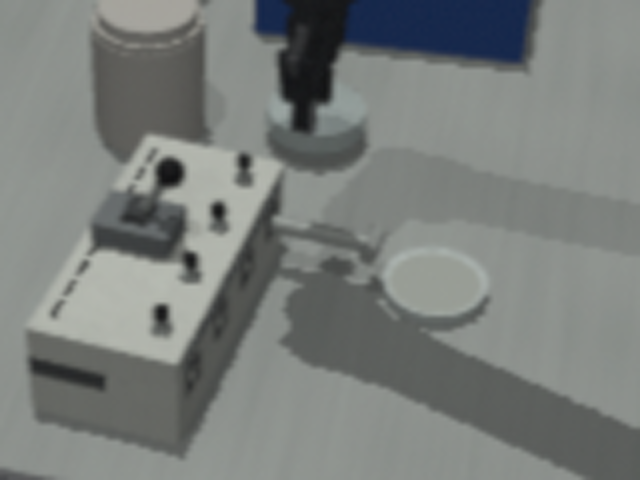

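Rod seated in port 0, with the handle out at crop (370,245). Rod finding failed to match between views, so I'll print the raw fits.

```bash
python3 - <<'E'
from h import *
for c in CP:
    im=snap(c,"raw_"+c)
    for d in rods(c,im,BOX):print(c,np.round(d["o"],4),round(d["yaw"],3),round(d["L"],3),d["A"])
a=cv2.imread("pics/raw_top.png")[120:250,100:260];b=cv2.imread("pics/raw_side.png")[210:370,120:300]
a=cv2.resize(a,(520,422));b=cv2.resize(b,(475,422));cv2.imwrite("pics/raw.png",cv2.resize(np.hstack([a,b]),(796,338)))
E
```

```text
top [0.6826 0.1741] 1.534 0.29 3254
top [0.4052 0.3504] 1.539 0.253 2024
side [0.6846 0.1508] 1.536 0.22 1793
side [0.5251 0.1963] -0.251 0.156 2489
side [0.5784 0.2834] -0.16 0.156 2421
side [0.5117 0.3699] -0.266 0.157 2417
```

View pics/raw.png

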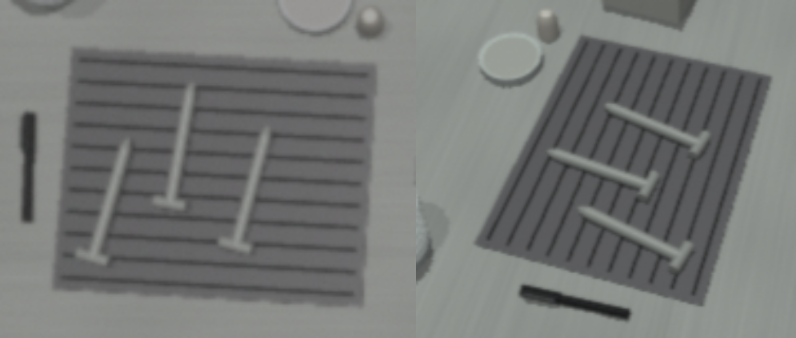

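The three remaining rods are unmoved. The Otsu threshold was merging the rods with the mat and bench, so I'll threshold relative to the mat level.

```bash
sed -i 's/g>(th or .*)\[0\]))/g>(np.median(g)+np.percentile(g,98))\/2)/; s/^GX=-.022;ZG=.0235;BOX=.*/GX=-.022;ZG=.0235;BOX=(.41,.675,.08,.415)/' h.py; grep -n "percentile\|BOX=" h.py
python3 - <<'E'
from h import *
go(1)
E
```

```text
19:    m=(g>(np.median(g)+np.percentile(g,98))/2).astype(np.uint8)
51:GX=-.022;ZG=.0235;BOX=(.41,.675,.08,.415)
rods 3 3 [[0.525, 0.198, -0.259], [0.579, 0.284, -0.169], [0.512, 0.371, -0.274]]
gap 0.013 grip 78.3 tcp [0.5045 0.2033 0.0245]
lift gap 0.0128 37.4
top foot px off []
side foot px off []
gap 0.0129
```

```bash
python3 - <<'E'
from h import *
e=read_eef_pos();print(np.round(e,4),S(-.187,-.035,.0625))
snap("side","st2",(200,110,360,230),4);snap("top","st2t",(250,130,390,250),4)
print([proj("side",S(-.085,-.035,.05)),proj("top",S(-.085,-.035,.05))])
E
```

```text
[ 0.3955 -0.1714  0.0631] [ 0.39506204 -0.17114298  0.0625    ]
[array([[266.02082211, 177.47885465]]), array([[319.10216611, 199.24174216]])]
```

View pics/st2.png

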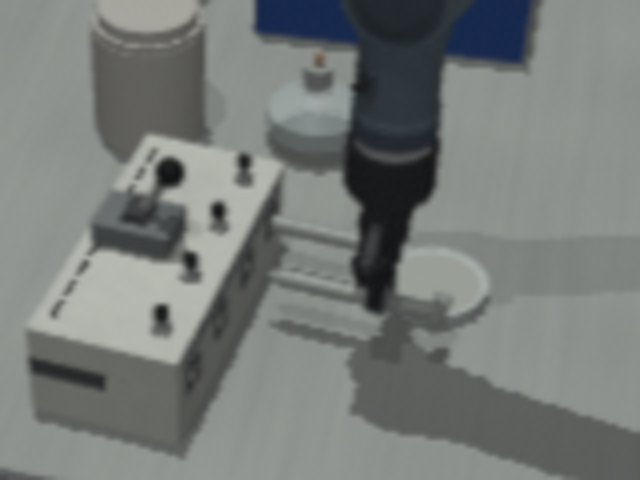

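The held rod is level, with its foot at crop (270,270), i.e. px (267.5,177.5), against an expected (266,177.5). Inserting into port 1.

```bash
sed -i 's/for l in log\[::1\]/for l in log[-14:]/' h.py; python3 - <<'E'
from h import *
if insert(1)[0]:
    release();go(2)
E
```

```text
32 32.3 0.6 -0.4 -0.6 12.4 78
34 33.5 -0.7 -0.7 0.9 12.6 78
36 34.9 -3.7 -0.6 1.9 12.6 78
38 35.9 -5.9 0.4 1.3 12.8 78
40 36.6 -7.7 -0.6 3.1 12.6 78
42 37.1 -9.9 0.2 4.6 12.9 78
44 40.2 -6.8 0.0 3.1 12.8 78
46 43.8 -4.8 1.2 1.2 12.8 78
48 46.1 -4.8 0.3 1.3 12.7 78
50 48.1 -4.7 -0.1 1.6 12.8 78
52 48.2 -7.3 -1.2 4.6 12.9 78
54 48.3 -10.0 -0.2 4.4 12.8 78
56 48.4 -13.4 -0.3 6.2 12.9 79
58 48.6 -15.2 0.5 7.9 12.9 79
home y,z -0.035 0.0649 t 48.9
rods 2 2 [[0.579, 0.285, -0.169], [0.512, 0.371, -0.274]]
gap 0.0128 grip 78.3 tcp [0.5575 0.2885 0.0245]
lift gap 0.0126 55.1
top foot px off []
side foot px off []
gap 0.0126
```

```bash
sed -i 's/else -25)/else -25 if d>.028 else -6)/' h.py; python3 - <<'E'
from h import *
if insert(2)[0]:
    release();go(3)
    snap("side","st4",(200,110,360,230),4)
    print(proj("side",S(-.085,.105,.05)))
E
```

```text
28 28.2 -0.4 -0.2 -0.3 12.4 78
30 30.2 -0.4 0.2 -0.9 12.4 78
32 32.3 -0.6 0.3 -0.0 12.7 78
34 33.5 -2.0 0.6 0.3 12.9 78
36 34.9 -3.8 0.8 0.4 12.6 78
38 36.1 -5.9 0.6 2.7 12.2 78
40 36.7 -8.0 0.3 4.1 12.8 78
42 37.6 -8.7 0.6 3.9 12.6 78
44 41.1 -6.6 1.0 2.6 12.8 78
46 43.8 -6.6 2.0 2.0 12.8 78
48 45.4 -6.8 -0.5 1.8 12.5 78
50 45.5 -9.9 0.0 5.8 12.7 79
52 45.6 -12.9 0.3 7.0 13.0 79
54 45.7 -15.2 0.9 8.0 12.3 79
home y,z 0.0353 0.0644 t 66.2
rods 1 1 [[0.512, 0.371, -0.275]]
gap 0.0126 grip 78.3 tcp [0.4913 0.3775 0.0245]
lift gap 0.0128 72.4
top foot px off []
side foot px off []
gap 0.013
[[252.73796423 203.73287774]]
```

View pics/st4.png

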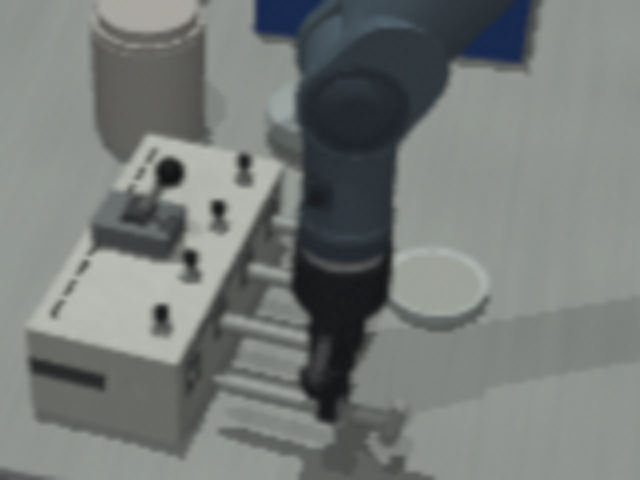

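Foot of the last rod at px (253.7,204), as predicted; the other three are in. Inserting into port 3.

```bash
python3 - <<'E'
from h import *
if insert(3)[0]:
    release();e=np.array(read_eef_pos());movel(np.r_[e[:2]+[0,.1],.3],speed=.25)
    snap("side","allin",(200,110,360,230),4);snap("top","allint",(240,130,380,235),5)
E
```

```text
32 32.0 -0.2 0.3 -0.5 12.5 78
34 33.1 -1.8 0.9 -0.5 12.8 78
36 34.7 -4.3 0.7 1.2 12.6 78
38 36.3 -4.7 0.7 1.7 12.8 78
40 37.8 -6.3 0.7 2.3 12.5 78
42 40.3 -6.5 -0.4 1.6 12.4 78
44 42.4 -5.2 -0.6 2.5 12.9 78
46 44.4 -5.3 0.4 2.1 12.6 78
48 46.3 -5.4 0.8 2.4 12.8 78
50 48.3 -6.0 0.2 2.4 13.3 78
52 50.2 -6.5 1.1 2.0 12.5 78
54 50.9 -8.1 0.6 3.9 12.8 79
56 51.0 -11.4 0.5 6.4 12.8 79
58 51.1 -14.0 0.7 10.2 12.9 79
home y,z 0.1053 0.0635 t 84.0
```

View pics/allin.png

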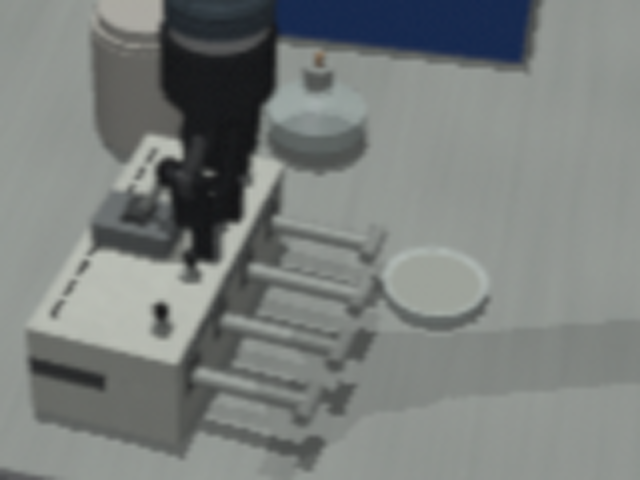

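All four rods are in and protruding evenly. A light push on each handle end will confirm they are seated, then the switch goes back on.

```bash
python3 - <<'E'
from h import *
move_gripper(0.0)
for p,dep in((3,.051),(2,.0456),(1,.0484),(0,.0582)):
    y=-.105+.07*p;x=-.065+dep-.158-.012-.014
    move_ptp(S(x,y,.17),q(SY));movel(S(x,y,.066),speed=.12);pause(.2);f0=F();L=[]
    while x<-.065+dep-.158-.012+.016:
        x+=.002;movel(S(x,y,.066),speed=.04);f=Fl(f0)[0]
        e=np.array(read_eef_pos());L.append((round(((e[:2]-SC)@EX+.065+.158+.012-dep)*1e3,1),round(f,1)))
        if f<-12:break
    print(p,L[-8:])
    movel(S(x-.016,y,.066),speed=.1);movel(S(x-.016,y,.19),speed=.2)
print(read_time_s())
E
```

```text
3 [(np.float64(-5.8), np.float64(-0.7)), (np.float64(-3.8), np.float64(-1.2)), (np.float64(-1.8), np.float64(-0.6)), (np.float64(-1.2), np.float64(-3.3)), (np.float64(-0.9), np.float64(-6.2)), (np.float64(-0.8), np.float64(-8.3)), (np.float64(-0.6), np.float64(-10.1)), (np.float64(-0.5), np.float64(-12.0))]
2 [(np.float64(-3.8), np.float64(0.2)), (np.float64(-2.2), np.float64(-0.4)), (np.float64(-1.9), np.float64(-4.0)), (np.float64(-1.8), np.float64(-5.7)), (np.float64(-1.6), np.float64(-7.8)), (np.float64(-1.5), np.float64(-10.3)), (np.float64(-1.3), np.float64(-11.8)), (np.float64(-1.1), np.float64(-13.8))]
1 [(np.float64(-5.8), np.float64(0.4)), (np.float64(-3.8), np.float64(0.3)), (np.float64(-2.1), np.float64(-0.4)), (np.float64(-1.9), np.float64(-3.6)), (np.float64(-1.7), np.float64(-5.8)), (np.float64(-1.5), np.float64(-8.3)), (np.float64(-1.4), np.float64(-10.5)), (np.float64(-1.2), np.float64(-12.5))]
0 [(np.float64(-3.8), np.float64(0.5)), (np.float64(-3.1), np.float64(-2.1)), (np.float64(-2.9), np.float64(-5.0)), (np.float64(-2.7), np.float64(-7.9)), (np.float64(-2.6), np.float64(-9.2)), (np.float64(-2.4), np.float64(-10.7)), (np.float64(-2.2), np.float64(-11.4)), (np.float64(-2.1), np.float64(-14.0))]
109.2667
```

```bash
python3 - <<'E'
from h import *
throw(1,.024)
e=np.array(read_eef_pos());move_ptp([.45,.15,.35],q(SY));pause(.5)
snap("side","on",(170,110,330,230),4);snap("top","ont")
print("on",(proj("side",S(.0424,0,.1647))-[170,110])*4,"off",(proj("side",S(-.0152,0,.1647))-[170,110])*4)
E
```

```text
x -0.0514 f -0.52
x -0.0364 f -0.87
x -0.0334 f -1.82
x -0.0304 f -2.83
x -0.0004 f -0.65
x 0.0086 f -1.94
x 0.0146 f -1.15
x 0.0206 f -1.49
x 0.0236 f -3.5
x 0.0266 f -10.26
stop x 0.0266 [-10.25604943   0.21157741   4.99656612] 119.2583
on [[227.9801494  156.72226519]] off [[293.35242635 170.79756809]]
```

View pics/on.png

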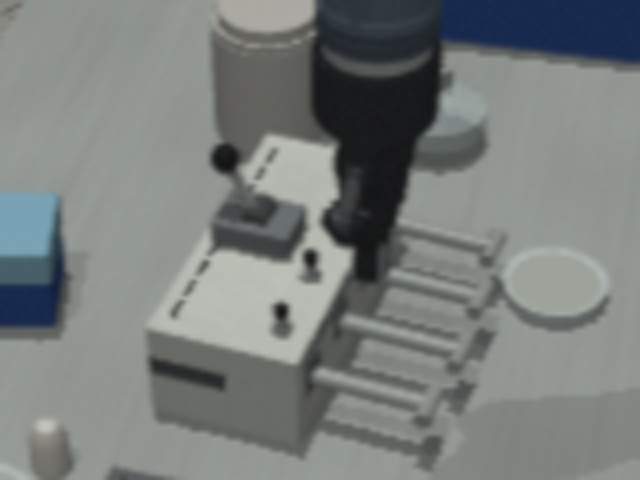

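View pics/ont.png

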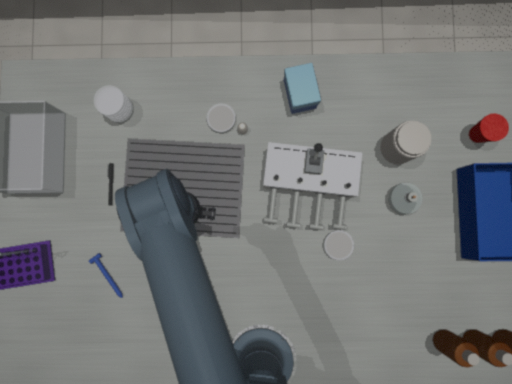

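The ball is at crop (225,158), matching the expected ON position (228,157). All four rods are in their ports (top px 272–342, 190–228), and the other things on the bench are where they were. Handing in.

```bash
python3 -c "
from bench import *
print(sign_off())"
```

```text
the job is handed in; nothing more can be done
None
```

I switched the steriliser off, slid all four steel rods home in ports 0–3 (each confirmed by a firm stop when pushed), switched it back on, and handed the job in at about 120 s, leaving everything else on the bench untouched.

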